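# Seat the taper mandrel in the bench spindle

## Task

Take the taper mandrel out of the wooden stand, set it shank-down in the socket of the bench spindle without forcing it and let go while it still stands loosely proud. Then take the hand knocker and tap the mandrel's top gently, two or more separate light taps with the knocker lifted clear in between, until the mandrel is locked solid on the depth stop inside the socket and goes no further; do not push it home with the gripper itself. Stand the knocker upright back on its rubber pad and leave the stub mandrel in the stand alone.

Things in the scene. Friction and masses are not known exactly. Their poses are not given: they have to be found in the camera images.
- mandrel_grip (a point): Taper mandrel, bored bright steel, shank-down in a hole of the stand; the one with the tall plain round head, 28 mm across, 46 mm tall, flat top. Below the head a round flange 49 mm across, 8 mm thick, then the tapered shank. 96 mm overall, 0.19 to 0.29 kg. This point: on the axis in the head, 21 mm below the top, 25 mm above the flange's upper face, 75 mm above the shank tip. z: its axis, up.
- mandrel_shoulder (a point): Point on the mandrel's axis in the plane of the flange's underside (the shoulder), 33 mm below mandrel_grip. The shank runs 42 mm down from here: 27 mm across at the shoulder, 22 mm across 4 mm above the tip, 15 mm at the chamfered tip. In the stand the shoulder rests on the stand's top.
- mandrel_top (a point): Centre of the mandrel's flat top, 54 mm above the shoulder: where to tap. A push drives the mandrel down and it stays where driven. The push needed grows with depth: some 4 to 9 N with the shoulder 12 mm above the face, 12 to 20 N at 3 mm. Then the tip meets the rigid stop, the force jumps and it goes no further. Bring the knocker down slowly (about 10 mm/s): over 35 N on it is too hard.
- socket_mouth (a point): Centre of the bench spindle's flat upper face, 70 mm above the bench, z up along the socket's axis. Round steel nose 72 mm across, 40 mm bore, in it four dark sprung jaws forming a taper socket that matches the shank, 23 mm across at their top, 1.5 mm below the face. By its own weight the mandrel enters and grips with the shoulder some 15 to 20 mm above the face.
- stand: Fixed wooden block 180 x 70 x 50 mm, origin centre of its underside, x along its length. Two vertical through holes 30 mm across, on its long centre line 45 mm either side of the middle. One holds the taper mandrel, the other the stub mandrel; which is which varies.
- stub_mid (a point): Stub mandrel, the bystander in the stand's other hole: same flange, but a short wide head (42 mm across, 12 mm tall) with a 16 mm pin, 12 mm tall, on it. The point is on its axis at the flange's upper face, 8 mm above the stand's top. To be left alone.
- knocker_grip (a point): Hand knocker standing upright on its pad: white plastic-faced steel head 38 mm across and 32 mm tall at the bottom, above it a wooden handle 24 mm across up to 84 mm, then a 29 mm collar to 90 mm. 0.35 kg. This point is on its axis in the handle, 58 mm above the striking face. z is its axis, upwards.
- knocker_face (a point): Centre of the knocker's flat underside (the striking face).
- pad: Fixed black rubber pad 120 x 120 x 6 mm on the bench, origin centre of its underside.
- spindle: The fixed bench spindle: steel nose on a plate 120 x 100 x 12 mm. Origin: centre of the plate's underside, on the socket's axis, 70 mm below socket_mouth.
- depth_stop: Adjustable depth stop: a stiff screw at the bottom of the socket, on its axis, that the shank's flat tip meets when the mandrel is home. Its height is set differently every time and is not measured: the mandrel's shoulder is then somewhere between 3 and 12 mm above the spindle's face, so home must be felt. This point is only the screw's foot, on the spindle's underside.
Not all that is in view belongs to the job. Of the things that look like the pad, take the one that is farthest from the robot's base at the start.

How it is judged (in metres and radians):
On the way, in this order (a step that is already met when the one before it is completed fails the run):
1. the mandrel stands in the socket, let go of, upright and still loose (shoulder 12.5 to 25 mm above the face) (horizontal distance between mandrel_shoulder and socket_mouth below 0.004 m and z of mandrel_shoulder in the frame of socket_mouth between 0.0125 and 0.025 m and angle between mandrel_grip's own z axis and vertical below 0.12 rad and contact force between the fingers and mandrel below 0.1 N), for 0.2 s.
2. the knocker's face taps the mandrel's top (contact force between knocker and mandrel above 2 N and distance between knocker_face and mandrel_top below 0.02 m).
3. the knocker is lifted clear of the mandrel between taps (distance between knocker_face and mandrel_top above 0.005 m), for 0.02 s.
4. a further tap of the knocker finds the mandrel solid on the depth stop (over 8 N on the stop) (contact force between knocker and mandrel above 6 N and distance between knocker_face and mandrel_top below 0.02 m and contact force between mandrel and depth_stop above 8 N).
At the end, for the whole second after the job is handed in: Mandrel still down in the spindle where the taps locked it: shoulder under 12.5 mm from the face, centred within 3 mm, in line within 0.05 rad, head up; knocker upright (0.1 rad) on its pad, within 55 mm of the pad's centre; both at rest (under 0.02 m/s) (z of mandrel_shoulder in the frame of socket_mouth below 0.0125 m and horizontal distance between mandrel_shoulder and socket_mouth below 0.003 m and angle between the z axis of mandrel_grip and the z axis of socket_mouth, either way round below 0.05 rad and horizontal distance between knocker_face and pad below 0.055 m and z of knocker_face in the frame of pad below 0.012 m and angle between each of knocker_grip, mandrel_grip's own z axis and vertical below 0.1 rad and linear speed of each of knocker, mandrel below 0.02 m/s); the robot touches nothing.
It fails at once if the mandrel struck or pressed too hard with the knocker (over 40 N) (contact force between knocker and mandrel above 40 N).
It fails at once if the mandrel pushed home onto the stop with the gripper itself (contact force between mandrel and depth_stop above 1 N and contact force between any of the fingers, the arm and mandrel above 1 N).
It fails at once if the stub mandrel disturbed (moved over 15 mm) (distance of stub_mid from where it was at the start of the episode above 0.015 m).
It also fails if it takes over 64 s, if anything falls off the work surface, if the arm or the gripper's body presses on something with over 40 N, if the wrist force passes 120 N, or if a joint passes its speed limit or range.

## Robot

A 6-joint arm with a two-finger parallel gripper is mounted at the origin on the work surface. World frame = base frame: x ahead of the robot, y to its left, z up, the work surface at z = 0. Lengths are in mm, angles in degrees, forces in N, time in s.
With the tool pointing down it reaches from about 375 to 825 mm from the base axis. Payload 5.5 kg.
Tool frame: the origin (TCP) lies midway between the tips of the shut fingers; the grasp point (between the pads) lies 19 mm behind it (r.grasp_offset is the distance from the TCP to the grasp point, in mm); z points along the fingers, y is the line along which they close (so a half turn about z gives the same grasp; the last joint's range is limited). The gripper opens to 85 mm and grips with 20 to 120 N. Pads are 22 mm wide; open, the fingers measure 114 mm over their backs; the gripper's body (76 mm by 85 mm) begins 54 mm behind the grasp point. The pads swing forward as they close: fully open they stand 13 mm farther back than shut.
Start: joints at [68.182, 17.962, -2.699, 69.339, 0, 90], TCP at [222.994, 557.017, 231.299] pointing down, gripper open.
Joint ranges: [-152.73, 152.73], [-39.44, 99.34], [-58.76, 71.6], [-118.89, 123.64], [-81.53, 83.1], [-180, 180]. Speed limits (degrees/s): [136.94, 136.94, 172.46, 180, 180, 180].

## Interface

Orientations are given as a 3x3 rotation matrix whose columns are the frame's x, y, z axes.
In Python, from rig import readout, vision, r gives the robot as it stands.
- The arm moves only by the tool send_rows, never from a script. Its argument "series" is text: rows parted by semicolons, each of 5 numbers parted by spaces: the shift along the tool's x, y, z in m, then the turn about the tool's z in rad, then the closure, from 0 (fully open) to 1 (shut). In form: dx dy dz yaw gripper; .... A call has 1 to 20 rows; each row shifts and turns the commanded pose from where the row before left it, along the tool's axes as they then stand; what a row does not reach is not made up. A row lasts 1/8 s, in which the tool goes at most 62.5 mm and 10.7 degrees, less where a joint would pass 70% of its speed; a pose out of reach is approached as far as the arm can. A call with a gripper value outside its range is refused whole. The fingers move at their own pace and stop on an object; the grip force is fixed at half the most. Time passes only in rows, so rows that do not move let the fingers close. It gives the time, the measured TCP pose, the force, the opening and the grip force at its end, in the units of the state.
- readout.get_obs(): the state, without advancing time (a new reading comes with each control period).
- vision.read_camera(name): name is "scene" or "top" or "wrist"; returns the picture (400x640x3 uint8, red, green, blue); there is no depth.
- vision.get_calibration(name): a dict with "fovy" (degrees; the focal length in pixels is half the picture's height over the tangent of half this angle, whatever the lens; pixels are square), "cx", "cy" (the principal point, pixels), "origin" and "rotation" of the camera in the world. Camera axes: x right, y up, looking along -z (the intrinsics and any distortion apply to the point x, -y, -z); pixel columns grow to the right and rows downward; lengths in mm; the calibration is good to about 2 mm. A picture is of the moment at which its call begins: read the wrist's pose just before it. get_calibration takes no time and is no camera call; for the wrist camera it gives the pose at the moment of the call.
- r.close_job(): hands the job in; it is judged then, once.
The state is a dict: "time_s": time; "joints": joint angles; "joint_velocities": joint speeds; "joint_efforts": joint torques, N m; "position": TCP position; "ee_rot": TCP orientation; "contact_force": force on the tool from outside, world axes, zero at the start; "moment": the same for the moment, N m; "opening": opening from 0.0 (shut) to 1.0 (fully open); "grip_force": force on a finger pad.
Only numpy, scipy, OpenCV 4.12 (cv2) and the standard library are available. Lean on these libraries where they do the work, as an engineer would, in place of code of your own. Each camera call takes 0.05 s, during which the arm holds its last target. There are 200 camera calls.

## Working session

There is one attempt and no reset: what is moved stays moved. The work goes in short steps, Python scripts to look and compute and a tool call to move; the robot and the scene stay as the last step left them, time stands still between calls to the robot, and variables do not carry over. Pictures are saved under pics/ and viewed, at most 10 in all, crops included, and the job is handed in when it is done.

Besides the shell and the picture viewer there is one more tool, called after ">>>" in YAML: its name, and indented under it one key for each argument. send_rows: Moves the arm, as the interface text tells. Its arguments: {"type":"object","properties":{"series":{"type":"string"}},"required":["series"]}

```bash
mkdir -p pics
cat > h.py <<'E'
import numpy as np, cv2
from rig import readout, vision, r
def snap(n,f):
    c=vision.get_calibration(n); im=vision.read_camera(n); cv2.imwrite('pics/'+f,im[:,:,::-1]); return c,im
def ray(c,u,v):
    f=200/np.tan(np.radians(c['fovy'])/2); d=np.array([(u-c['cx'])/f,-(v-c['cy'])/f,-1.]); return np.array(c['rotation'])@d
def at(c,u,v,z):
    d=ray(c,u,v); o=np.array(c['origin']); return o+d*(z-o[2])/d[2]
def proj(c,p):
    f=200/np.tan(np.radians(c['fovy'])/2); q=np.array(c['rotation']).T@(np.array(p)-c['origin']); return c['cx']+f*q[0]/-q[2], c['cy']-f*q[1]/-q[2]
E
python3 - <<'E'
from h import *
for n in ['scene','top']:
    c,_=snap(n,n+'0.png'); print(n,c)
print(vision.get_calibration('wrist')); print(readout.get_obs(), r.grasp_offset)
E
```

```text
scene {'fovy': 51.07205735090617, 'cx': 317.6733918638276, 'cy': 195.02144903677885, 'origin': array([761.28164922, 423.05531526, 888.84697315]), 'rotation': array([[-8.17782074e-01, -4.81399199e-01,  3.15416061e-01],
       [ 5.75527707e-01, -6.83478245e-01,  4.49027112e-01],
       [-5.81276568e-04,  5.48737005e-01,  8.35994833e-01]])}
top {'fovy': 53.707015448183235, 'cx': 323.54665795193955, 'cy': 200.78169752079594, 'origin': array([297.45135012,  -4.79324494, 899.99563359]), 'rotation': array([[ 0.07470858,  0.97627471, -0.20323958],
       [-0.99719989,  0.07381792, -0.0119702 ],
       [ 0.00331652,  0.20356476,  0.97905587]])}
{'fovy': 69.95818713399052, 'cx': 320.35123657970576, 'cy': 201.75314794833875, 'origin': array([155.69261272, 584.0548012 , 373.85972896]), 'rotation': array([[ 3.72549494e-01, -8.88238129e-01, -2.68774815e-01],
       [ 9.28012046e-01,  3.56357779e-01,  1.08640580e-01],
       [-7.18709181e-04, -2.89900259e-01,  9.57056594e-01]])}
{'time_s': 0.1, 'joints': array([ 6.81802777e+01,  1.79988741e+01, -2.74910310e+00,  6.93408627e+01,
       -2.73268768e-03,  8.99990975e+01]), 'joint_velocities': array([ 0.00137892, -0.07829535,  0.15841642, -0.04245634,  0.01898659,
        0.0999659 ]), 'joint_efforts': array([ 3.32003146e-04, -5.40767169e+01,  3.40541375e+01,  1.11594948e-02,
        1.55862199e-04, -5.46284639e-06]), 'position': array([222.82887305, 556.5137866 , 230.52941326]), 'ee_rot': array([[-9.28363821e-01,  3.71672346e-01, -5.32042039e-04],
       [ 3.71672724e-01,  9.28362679e-01, -1.45719178e-03],
       [-4.76699159e-05, -1.55054965e-03, -9.99998797e-01]]), 'contact_force': array([-0.47322796, -0.06425026, -0.45945839]), 'moment': array([0.0427607 , 0.00534945, 0.01937714]), 'grip_force': 0.0, 'opening': 1.002217052924636} 18.700000000000003
```

View pics/top0.png

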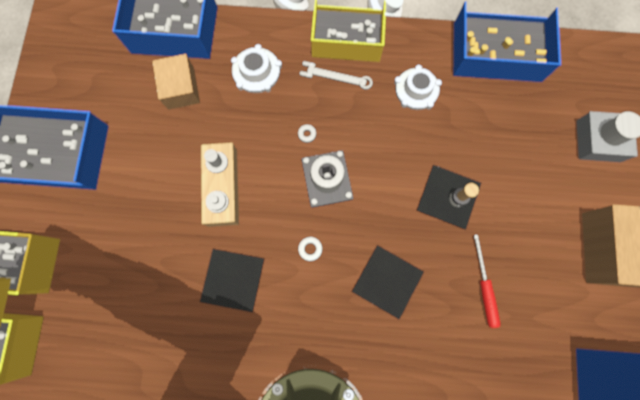

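View pics/scene0.png

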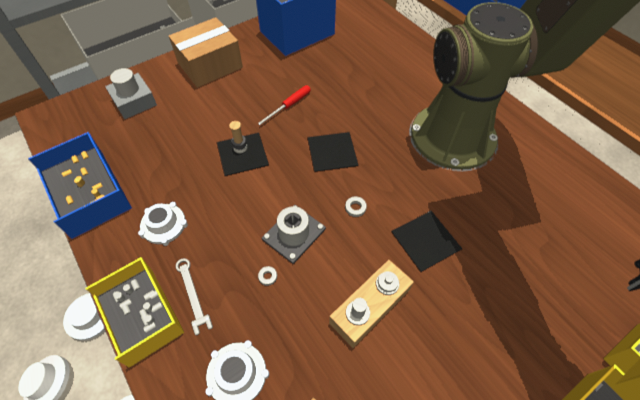

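The top view shows the stand at (218,183) with the tall-headed mandrel in its far hole (213,158) and the stub at (216,201). The spindle is at (327,172), and the knocker is on the farthest pad (450,196). I'll enlarge these.

Run:
```python
import cv2,numpy as np
t=cv2.imread('pics/top0.png'); s=cv2.imread('pics/scene0.png')
L=[(t,185,135),(t,292,140),(t,412,160),(s,325,260),(s,255,195),(s,205,115)]
o=[cv2.resize(i[y:y+72,x:x+88],None,fx=3,fy=4*.75,interpolation=cv2.INTER_CUBIC) for i,x,y in L]
cv2.imwrite('pics/c1.png',np.vstack([np.hstack(o[:3]),np.hstack(o[3:])]))
```

```text
(no output)
```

View pics/c1.png

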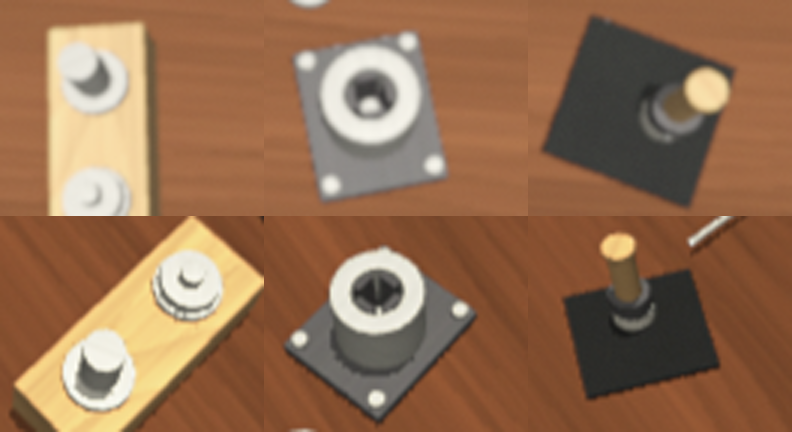

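Run:
```python
from h import *
T=vision.get_calibration('top');S=vision.get_calibration('scene')
for n,t,s,z in [('mtop',(210.7,155.3),(359,305),104),('flange',(217,161.7),(357.7,312),58),('sock',(327.3,171.7),(292.7,220.7),70),('kn',(471.7,190),(235.3,124.7),96),('pad',(449.3,196.8),(242.3,154),6)]:
    print(n,at(T,*t,z).round(1),at(S,*s,z).round(1))
```

```text
mtop [542.4 249.3 104. ] [545.4 252.8 104. ]
flange [542.8 248.1  58. ] [543.7 252.6  58. ]
sock [534.9   2.   70. ] [538.    7.4  70. ]
kn [ 510.7 -302.5   96. ] [ 510.4 -298.8   96. ]
pad [ 514.4 -283.9    6. ] [ 518.2 -276.4    6. ]
```

>>> send_rows:
  series: "0 0 0 -0.127 0;0 0 0 -0.127 0;0 0 0 -0.127 0;-0.027 -0.0255 0 0 0;-0.027 -0.0255 0 0 0;-0.027 -0.0255 0 0 0;-0.027 -0.0255 0 0 0;-0.027 -0.0255 0 0 0;-0.027 -0.0255 0 0 0;-0.027 -0.0255 0 0 0;-0.027 -0.0255 0 0 0;-0.027 -0.0255 0 0 0;-0.027 -0.0255 0 0 0;-0.027 -0.0255 0.02 0 0;-0.024 -0.0255 0.03 0 0;0 0 0 0 0;0 0 0 0 0"

```text
time_s: 2.22
position: [543.7, 251.3, 181.3]
ee_rot: [[-1.0, -0.0, -0.001], [-0.0, 1.0, 0.0], [0.001, 0.0, -1.0]]
contact_force: [-0.2, 0.4, 0.3]
opening: 1.003
grip_force: 0.0
```

Run:
```python
from h import *
o=readout.get_obs(); print(o['time_s'],o['position'],o['ee_rot'].round(4),o['contact_force'])
c,_=snap('wrist','w1.png'); np.save('w1.npy',c)
```

```text
2.225 [543.66730754 251.26377575 181.30905167] [[-1.e+00 -0.e+00 -9.e-04]
 [-0.e+00  1.e+00  1.e-04]
 [ 9.e-04  1.e-04 -1.e+00]] [-0.17757978  0.40319705  0.26873039]
```

View pics/w1.png

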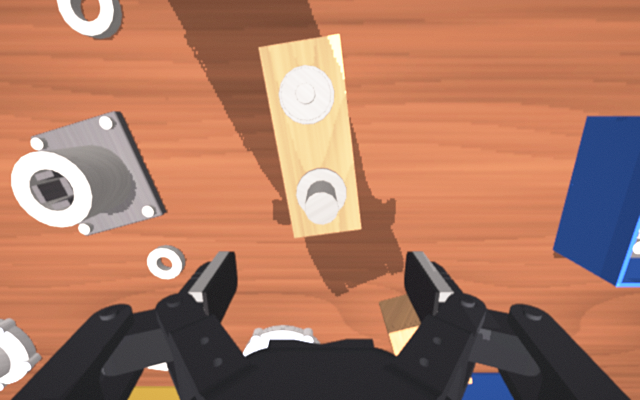

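The wrist view shows the mandrel's flat top at about (322,208) and its flange at (321,195). The spindle face is at about (52,189).

Run:
```python
from h import *
c=np.load('w1.npy',allow_pickle=True).item()
print(at(c,322,208,104),at(c,321,195,58),at(c,52,189,70))
print(proj(c,(543.5,251,104)),proj(c,(543.5,251,58)),proj(c,(543.7,251.3,160)))
```

```text
[543.34232364 252.55231534 104.        ] [545.11989966 251.87608907  58.        ] [535.79629699   4.95300922  70.        ]
(np.float64(320.0885342878232), np.float64(208.18682405462192)) (np.float64(320.0927576296008), np.float64(193.38472991732914)) (np.float64(320.5610982258725), np.float64(236.35507321841206))
```

>>> send_rows:
  series: "0 0.001 0.02 0 0;0 0 0.03 0 0;0 0 0.03 0 0;0 0 0.025 0 0;0 0 0.012 0 0;0 0 0 0 0;0 0 0 0 1;0 0 0 0 1;0 0 0 0 1;0 0 0 0 1;0 0 0 0 1;0 0 0 0 1;0 0 0 0 1;0 0 0 0 1"

```text
time_s: 4.03
position: [544.6, 252.1, 65.1]
ee_rot: [[-1.0, 0.0, 0.001], [0.0, 1.0, 0.0], [-0.001, 0.0, -1.0]]
contact_force: [-0.8, -1.3, 5.1]
opening: 0.312
grip_force: 58.9
```

>>> send_rows:
  series: "0 0 -0.01 0 1;0 0 -0.02 0 1;0 0 -0.03 0 1;0 0 -0.03 0 1;0 -0.02 -0.01 0 1;0.001 -0.035 0 0 1;0.001 -0.035 0 0 1;0.001 -0.035 0 0 1;0.001 -0.035 0 0 1;0.002 -0.035 0 0 1;0.002 -0.033 0 0 1;0.001 -0.019 0 0 1;0 0 0 0 1;0 0 0 0 1"

```text
time_s: 5.78
position: [535.0, 5.5, 164.1]
ee_rot: [[-1.0, -0.0, -0.0], [-0.0, 1.0, 0.001], [0.0, 0.001, -1.0]]
contact_force: [-0.4, 0.3, -3.8]
opening: 0.313
grip_force: 59.5
```

Run:
```python
from h import *
o=readout.get_obs(); print(o['time_s'],o['position'],o['contact_force'],o['opening'])
W,w=snap('wrist','w2.png'); S,s=snap('scene','s2.png');T,t=snap('top','t2.png'); np.save('w2.npy',[W,S,T])
x,y,_=o['position']
for n,c in zip('WST',[W,S,T]):print(n,*[np.round(proj(c,p),1) for p in [(x,y,175.5-19),(536,5,70),(x,y,165-2-2)]])
a=cv2.resize(w[100:400,150:500],(400,343)); b=cv2.resize(s[170:240,250:330],(400,350),interpolation=2)[:343];d=cv2.resize(t[130:200,290:370],(400,350),interpolation=2)[:250]
cv2.imwrite('pics/c2.png',np.vstack([np.hstack([a,b]),np.hstack([d,d*0])])[:,:,::-1])
```

```text
5.775 [534.97650073   5.52481273 164.09460529] [-0.38682422  0.29193271 -3.75365505] 0.3132006540794542
W [320.5 246. ] [319.7 203.5] [320.5 249.4]
S [291.3 198.6] [292.9 219.5] [291.2 197.5]
T [326.1 159.4] [326.  171.1] [326.1 158.7]
```

View pics/c2.png

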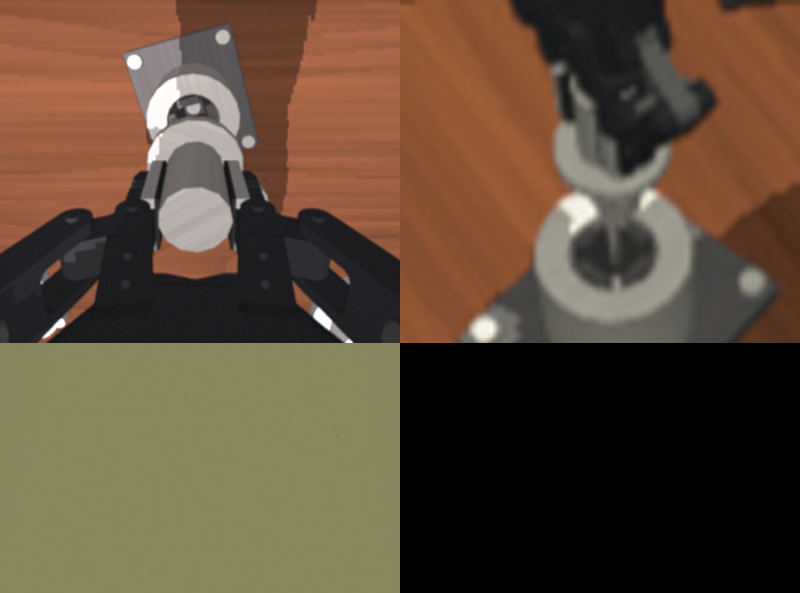

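Run:
```python
from h import *
W,S,T=np.load('w2.npy',allow_pickle=True)
print(at(W,321,291.6,203),proj(W,(535,5.5,203)),proj(S,(536,5,157)),proj(S,(534,5,157)),at(S,292.7,220.4,70))
```

```text
[533.77487311   5.66131688 203.        ] (np.float64(320.6184863673828), np.float64(294.1074524400712)) (np.float64(290.77157160778376), np.float64(198.58430060326188)) (np.float64(291.5769514746405), np.float64(198.11908890712326)) [537.59614698   6.74286006  70.        ]
```

>>> send_rows:
  series: "-0.002 0 0.01 0 1;0 0 0.02 0 1;0 0 0.012 0 1;0 0 0.006 0 1;0 0 0.004 0 1;0 0 0.002 0 1;0 0 0 0 1"

```text
time_s: 6.8
position: [537.5, 4.8, 110.5]
ee_rot: [[-1.0, -0.0, 0.001], [-0.0, 1.0, -0.0], [-0.001, -0.0, -1.0]]
contact_force: [0.9, -1.6, -4.1]
opening: 0.312
grip_force: 59.2
```

>>> send_rows:
  series: "0 0 0.002 0 1;0 0 0.002 0 1;0 0 0 0 1"

```text
time_s: 7.18
position: [537.6, 4.9, 106.5]
ee_rot: [[-1.0, -0.0, 0.001], [-0.0, 1.0, -0.0], [-0.001, -0.0, -1.0]]
contact_force: [2.6, -2.9, -0.9]
opening: 0.313
grip_force: 59.4
```

>>> send_rows:
  series: "-0.0007 -0.0007 0 0 1;0 0 0.001 0 1;0 0 0 0 1"

```text
time_s: 7.55
position: [537.9, 4.5, 105.3]
ee_rot: [[-1.0, -0.0, 0.0], [-0.0, 1.0, 0.0], [-0.0, 0.0, -1.0]]
contact_force: [3.0, -1.3, -1.1]
opening: 0.311
grip_force: 59.4
```

>>> send_rows:
  series: "-0.0008 0 0 0 1;0 0 0 0 1;0 0 0 0 0;0 0 0 0 0;0 0 0 0 0;0 0 0 0 0;0 0 0 0 0;0 0 0 0 0"

```text
time_s: 8.55
position: [538.6, 4.4, 105.3]
ee_rot: [[-1.0, -0.0, -0.0], [-0.0, 1.0, 0.0], [0.0, 0.0, -1.0]]
contact_force: [-0.5, 0.3, 0.4]
opening: 0.999
grip_force: 0.0
```

Run:
```python
from h import *
o=readout.get_obs(); print(o['time_s'],o['position'],o['contact_force'],o['opening'])
W,w=snap('wrist','w3.png'); S,s=snap('scene','s3.png'); np.save('w3.npy',[W,S])
a=cv2.resize(w[100:400,150:500],(400,343)); b=cv2.resize(s[170:240,250:330],(400,350),interpolation=2)[:343]
cv2.imwrite('pics/c3.png',np.hstack([a,b])[:,:,::-1])
```

```text
8.55 [538.58154907   4.38359858 105.31305504] [-0.45717796  0.26162632  0.35516579] 0.9986999738969705
```

View pics/c3.png

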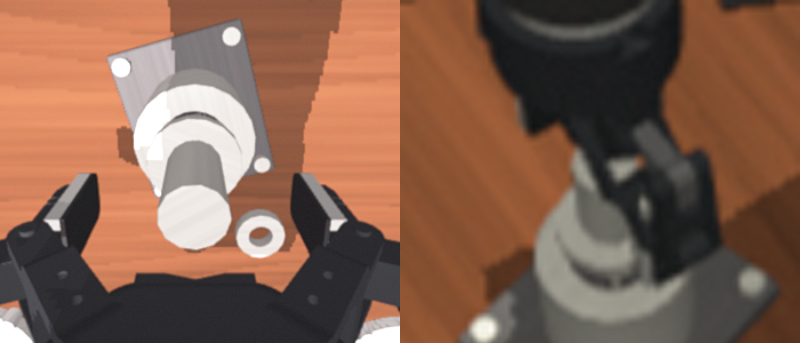

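The mandrel stands upright and let go of in the socket, with its top at wrist pixel (320,290). Next is the knocker.

Run:
```python
from h import *
W,S=np.load('w3.npy',allow_pickle=True)
print(at(W,319.75,290,142), at(W,150+195*.875,100+160*.875,96))
```

```text
[538.1211374    4.01379332 142.        ] [535.65166955   4.46572723  96.        ]
```

>>> send_rows:
  series: "0 0 -0.02 0 0;0 0 -0.03 0 0;0 0 -0.025 0 0;0.003 -0.03 0 0 0;0.003 -0.034 0 0 0;0.003 -0.034 0 0 0;0.003 -0.034 0 0 0;0.003 -0.034 0 0 0;0.003 -0.034 0 0 0;0.003 -0.034 0 0 0;0.003 -0.034 0 0 0;0.003 -0.024 0 0 0;0.0015 -0.0124 0 0 0;0 0 0 0 0;0 0 0 0 0"

```text
time_s: 10.52
position: [510.2, -299.2, 180.3]
ee_rot: [[-1.0, -0.001, -0.0], [-0.001, 1.0, 0.001], [0.0, 0.001, -1.0]]
contact_force: [-0.1, 0.3, 0.3]
opening: 1.001
grip_force: 0.0
```

Run:
```python
from h import *
o=readout.get_obs(); print(o['time_s'],o['position'],o['contact_force'],o['opening'])
W,w=snap('wrist','w4.png'); np.save('w4.npy',[W])
for p in [(510,-300,96),(510,-300,6),(516,-280,6)]: print(proj(W,p))
```

```text
10.525 [ 510.20821184 -299.16223486  180.27927953] [-0.12990614  0.34596317  0.25832294] 1.0014542261866795
(np.float64(319.35844173881287), np.float64(205.48007971556575))
(np.float64(319.526678028596), np.float64(181.52463045964478))
(np.float64(337.0330684226138), np.float64(186.65144104028374))
```

View pics/w4.png

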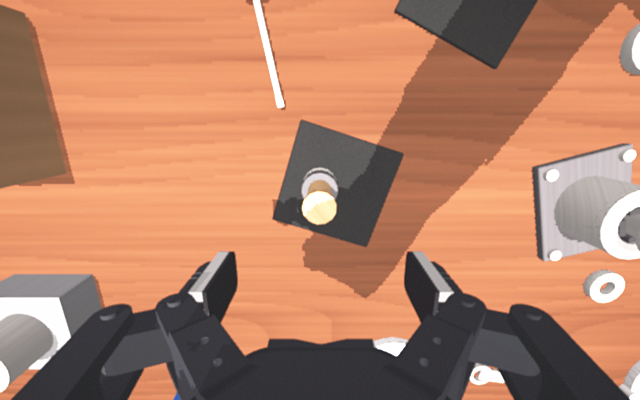

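>>> send_rows:
  series: "-0.001 -0.001 0.02 0 0;0 0 0.03 0 0;0 0 0.035 0 0;0 0 0.03 0 0;0 0 0.015 0 0;0 0 0.005 0 0;0 0 0 0 0;0 0 0 0 1;0 0 0 0 1;0 0 0 0 1;0 0 0 0 1;0 0 0 0 1;0 0 0 0 1;0 0 0 0 1;0 0 0 0 1"

```text
time_s: 12.45
position: [511.4, -300.9, 45.7]
ee_rot: [[-1.0, -0.0, 0.0], [-0.0, 1.0, 0.0], [-0.0, 0.0, -1.0]]
contact_force: [-1.3, 2.8, 5.5]
opening: 0.276
grip_force: 58.4
```

>>> send_rows:
  series: "0 0 -0.01 0 1;0 0 -0.03 0 1;0 0 -0.04 0 1;0 0 -0.04 0 1;0 0 -0.035 0 1;0 0 -0.02 0 1;-0.002 0.03 0 0 1;-0.003 0.036 0 0 1;-0.003 0.036 0 0 1;-0.003 0.036 0 0 1;-0.003 0.036 0 0 1;-0.003 0.036 0 0 1;-0.003 0.036 0 0 1;-0.003 0.032 0 0 1;-0.002 0.02 0 0 1;-0.001 0.0075 0 0 1;0 0 0 0 1;0 0 0.01 0 1;0 0 0 0 1;0 0 0 0 1"

```text
time_s: 14.95
position: [536.9, 3.9, 210.0]
ee_rot: [[-1.0, 0.001, -0.001], [0.001, 1.0, -0.0], [0.001, -0.0, -1.0]]
contact_force: [0.8, -0.1, -2.8]
opening: 0.277
grip_force: 59.2
```

Run:
```python
from h import *
o=readout.get_obs(); print(o['time_s'],o['position'],o['contact_force'],o['opening'])
W,w=snap('wrist','w5.png'); S,s=snap('scene','s5.png'); np.save('w5.npy',[W,S])
x,y,z=o['position']; print(proj(S,(x,y,z-39.7)),proj(S,(537,4.5,142)))
a=cv2.resize(w[100:400,150:500],(400,343)); b=cv2.resize(s[130:220,240:345],(400,343),interpolation=2)
cv2.imwrite('pics/c5.png',np.hstack([a,b])[:,:,::-1])
```

```text
14.95 [536.8679157    3.92794213 210.04209364] [ 0.77644321 -0.06719886 -2.81298969] 0.2772529185690273
(np.float64(289.77913602492293), np.float64(194.91099396193093)) (np.float64(290.63084892275947), np.float64(202.50243340729378))
```

View pics/c5.png

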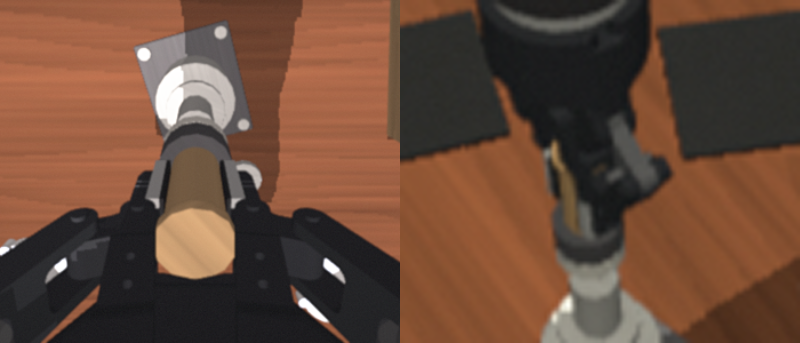

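>>> send_rows:
  series: "0 0 0.006 0 1;0 0 0.008 0 1;0 0 0.005 0 1;0 0 0.002 0 1;0 0 0.00125 0 1;0 0 0.00125 0 1;0 0 0.00125 0 1;0 0 0 0 1"

```text
time_s: 16.05
position: [537.1, 4.5, 185.6]
ee_rot: [[-1.0, -0.0, 0.0], [-0.0, 1.0, 0.0], [-0.0, 0.0, -1.0]]
contact_force: [-0.2, -0.3, -3.7]
opening: 0.272
grip_force: 59.2
```

Face now at about 145.9. I'll go on slowly.

>>> send_rows:
  series: "0 0 0.00125 0 1;0 0 0.00125 0 1;0 0 0 0 1"

```text
time_s: 16.42
position: [537.0, 4.5, 182.9]
ee_rot: [[-1.0, -0.0, -0.0], [-0.0, 1.0, 0.0], [0.0, 0.0, -1.0]]
contact_force: [-0.3, -0.6, -3.2]
opening: 0.274
grip_force: 59.2
```

>>> send_rows:
  series: "0 0 0.00125 0 1;0 0 0 0 1"

```text
time_s: 16.68
position: [537.1, 4.5, 181.8]
ee_rot: [[-1.0, -0.0, 0.0], [-0.0, 1.0, -0.0], [-0.0, -0.0, -1.0]]
contact_force: [0.5, 0.6, -3.2]
opening: 0.27
grip_force: 59.2
```

>>> send_rows:
  series: "0 0 0.00125 0 1;0 0 0.00125 0 1"

```text
time_s: 16.92
position: [537.3, 4.4, 179.5]
ee_rot: [[-1.0, -0.0, 0.001], [-0.0, 1.0, -0.0], [-0.001, -0.0, -1.0]]
contact_force: [-1.1, -0.4, 1.1]
opening: 0.27
grip_force: 59.3
```

>>> send_rows:
  series: "0 0 0.001 0 1"

```text
time_s: 17.05
position: [537.3, 4.5, 178.6]
ee_rot: [[-1.0, -0.0, 0.001], [-0.0, 1.0, -0.0], [-0.001, -0.0, -1.0]]
contact_force: [0.8, -0.9, 1.4]
opening: 0.268
grip_force: 59.4
```

>>> send_rows:
  series: "0 0 0.001 0 1"

```text
time_s: 17.18
position: [537.3, 4.5, 177.6]
ee_rot: [[-1.0, -0.0, 0.001], [-0.0, 1.0, -0.0], [-0.001, -0.0, -1.0]]
contact_force: [-0.7, -0.8, 1.1]
opening: 0.273
grip_force: 59.4
```

First tap made, with about 4.5 N on the knocker. I'll lift clear, then come down for the second.

>>> send_rows:
  series: "0 0 -0.005 0 1;0 0 -0.007 0 1;0 0 0 0 1;0 0 0 0 1;0 0 0.005 0 1;0 0 0.003 0 1;0 0 0.0015 0 1;0 0 0.00125 0 1;0 0 0.00125 0 1"

```text
time_s: 18.3
position: [537.3, 4.4, 177.5]
ee_rot: [[-1.0, -0.0, 0.0], [-0.0, 1.0, -0.0], [-0.0, -0.0, -1.0]]
contact_force: [-0.9, -0.1, 2.3]
opening: 0.275
grip_force: 59.5
```

>>> send_rows:
  series: "0 0 0.001 0 1"

```text
time_s: 18.42
position: [537.6, 4.5, 177.0]
ee_rot: [[-1.0, -0.0, 0.001], [-0.0, 1.0, -0.0], [-0.001, -0.0, -1.0]]
contact_force: [-1.4, -0.6, 3.4]
opening: 0.267
grip_force: 59.5
```

>>> send_rows:
  series: "0 0 0.001 0 1"

```text
time_s: 18.55
position: [537.5, 4.4, 176.0]
ee_rot: [[-1.0, -0.0, 0.001], [-0.0, 1.0, -0.0], [-0.001, -0.0, -1.0]]
contact_force: [-0.7, 0.0, 4.1]
opening: 0.267
grip_force: 59.5
```

>>> send_rows:
  series: "0 0 0.001 0 1"

```text
time_s: 18.68
position: [537.5, 4.5, 174.9]
ee_rot: [[-1.0, -0.0, 0.001], [-0.0, 1.0, -0.0], [-0.001, -0.0, -1.0]]
contact_force: [-1.0, -0.1, 4.7]
opening: 0.274
grip_force: 59.5
```

>>> send_rows:
  series: "0 0 0.001 0 1"

```text
time_s: 18.8
position: [537.5, 4.5, 173.9]
ee_rot: [[-1.0, -0.0, 0.001], [-0.0, 1.0, -0.0], [-0.001, -0.0, -1.0]]
contact_force: [-1.6, 0.6, 5.3]
opening: 0.272
grip_force: 59.6
```

>>> send_rows:
  series: "0 0 0.001 0 1"

```text
time_s: 18.92
position: [537.6, 4.5, 173.0]
ee_rot: [[-1.0, -0.0, 0.001], [-0.0, 1.0, -0.0], [-0.001, -0.0, -1.0]]
contact_force: [-1.6, 0.2, 7.3]
opening: 0.273
grip_force: 59.6
```

>>> send_rows:
  series: "0 0 0.001 0 1"

```text
time_s: 19.05
position: [537.7, 4.5, 172.1]
ee_rot: [[-1.0, -0.0, 0.001], [-0.0, 1.0, -0.0], [-0.001, -0.0, -1.0]]
contact_force: [-1.2, -0.3, 8.5]
opening: 0.272
grip_force: 59.7
```

>>> send_rows:
  series: "0 0 0.001 0 1"

```text
time_s: 19.18
position: [537.7, 4.5, 171.2]
ee_rot: [[-1.0, -0.0, 0.002], [-0.0, 1.0, -0.0], [-0.002, -0.0, -1.0]]
contact_force: [-2.2, -0.2, 8.9]
opening: 0.268
grip_force: 59.7
```

>>> send_rows:
  series: "0 0 0.0007 0 1"

```text
time_s: 19.3
position: [537.7, 4.5, 170.6]
ee_rot: [[-1.0, -0.0, 0.002], [-0.0, 1.0, -0.0], [-0.002, -0.0, -1.0]]
contact_force: [-2.2, -0.8, 9.6]
opening: 0.27
grip_force: 59.8
```

>>> send_rows:
  series: "0 0 0.0007 0 1"

```text
time_s: 19.42
position: [537.8, 4.5, 170.1]
ee_rot: [[-1.0, -0.0, 0.002], [-0.0, 1.0, 0.0], [-0.002, 0.0, -1.0]]
contact_force: [-1.9, -0.6, 11.2]
opening: 0.271
grip_force: 59.8
```

>>> send_rows:
  series: "0 0 0.0007 0 1"

```text
time_s: 19.55
position: [537.8, 4.5, 169.5]
ee_rot: [[-1.0, -0.0, 0.002], [-0.0, 1.0, -0.0], [-0.002, -0.0, -1.0]]
contact_force: [-3.2, -0.2, 10.3]
opening: 0.268
grip_force: 59.9
```

>>> send_rows:
  series: "0 0 0.0007 0 1"

```text
time_s: 19.68
position: [537.8, 4.5, 168.9]
ee_rot: [[-1.0, -0.0, 0.002], [-0.0, 1.0, 0.0], [-0.002, 0.0, -1.0]]
contact_force: [-3.1, 1.0, 11.0]
opening: 0.267
grip_force: 59.9
```

>>> send_rows:
  series: "0 0 0.0007 0 1"

```text
time_s: 19.8
position: [537.9, 4.5, 168.3]
ee_rot: [[-1.0, -0.0, 0.002], [-0.0, 1.0, -0.0], [-0.002, -0.0, -1.0]]
contact_force: [-2.3, -0.7, 11.6]
opening: 0.274
grip_force: 59.9
```

>>> send_rows:
  series: "0 0 0.0006 0 1"

```text
time_s: 19.92
position: [538.1, 4.5, 168.0]
ee_rot: [[-1.0, -0.0, 0.003], [-0.0, 1.0, 0.0], [-0.003, 0.0, -1.0]]
contact_force: [-4.4, 0.0, 16.9]
opening: 0.275
grip_force: 60.2
```

>>> send_rows:
  series: "0 0 0.0006 0 1"

```text
time_s: 20.05
position: [538.2, 4.5, 168.0]
ee_rot: [[-1.0, -0.0, 0.003], [-0.0, 1.0, 0.0], [-0.003, 0.0, -1.0]]
contact_force: [-5.2, 0.1, 19.8]
opening: 0.272
grip_force: 60.5
```

>>> send_rows:
  series: "0 0 0.0006 0 1"

```text
time_s: 20.18
position: [538.6, 4.5, 167.9]
ee_rot: [[-1.0, -0.0, 0.004], [-0.0, 1.0, 0.0], [-0.004, 0.0, -1.0]]
contact_force: [-4.7, 0.3, 24.0]
opening: 0.27
grip_force: 60.6
```

The stop is felt: z holds at 168.0 while the force climbs. One more small increment for margin, then lift.

>>> send_rows:
  series: "0 0 0.0004 0 1"

```text
time_s: 20.3
position: [538.7, 4.6, 167.9]
ee_rot: [[-1.0, -0.0, 0.005], [-0.0, 1.0, 0.0], [-0.005, 0.0, -1.0]]
contact_force: [-5.6, -0.3, 25.0]
opening: 0.269
grip_force: 60.6
```

>>> send_rows:
  series: "0 0 0 0 1;0 0 -0.003 0 1;0 0 -0.006 0 1;0 0 -0.006 0 1;0 0 0 0 1;0 0 0 0 1"

```text
time_s: 21.05
position: [537.0, 4.5, 179.3]
ee_rot: [[-1.0, -0.0, -0.0], [-0.0, 1.0, 0.0], [0.0, 0.0, -1.0]]
contact_force: [0.3, 0.2, -2.8]
opening: 0.269
grip_force: 59.2
```

A confirming third tap:

>>> send_rows:
  series: "0 0 0.006 0 1;0 0 0.004 0 1;0 0 0.0012 0 1;0 0 0.0012 0 1;0 0 0.0012 0 1"

```text
time_s: 21.68
position: [537.6, 4.5, 168.0]
ee_rot: [[-1.0, -0.0, 0.002], [-0.0, 1.0, -0.0], [-0.002, -0.0, -1.0]]
contact_force: [-5.9, -0.2, 18.4]
opening: 0.27
grip_force: 59.9
```

>>> send_rows:
  series: "0 0 0.0008 0 1;0 0 0.0004 0 1"

```text
time_s: 21.92
position: [538.0, 4.5, 167.9]
ee_rot: [[-1.0, -0.0, 0.003], [-0.0, 1.0, -0.0], [-0.003, -0.0, -1.0]]
contact_force: [-5.2, 0.2, 17.3]
opening: 0.27
grip_force: 60.0
```

>>> send_rows:
  series: "0 0 0.0006 0 1;0 0 0.0004 0 1"

```text
time_s: 22.18
position: [538.6, 4.5, 167.8]
ee_rot: [[-1.0, -0.0, 0.005], [-0.0, 1.0, 0.0], [-0.005, 0.0, -1.0]]
contact_force: [-6.7, -0.2, 24.8]
opening: 0.272
grip_force: 60.2
```

>>> send_rows:
  series: "0 0 0.0006 0 1"

```text
time_s: 22.3
position: [539.3, 4.5, 167.7]
ee_rot: [[-1.0, -0.0, 0.006], [-0.0, 1.0, 0.0], [-0.006, 0.0, -1.0]]
contact_force: [-6.3, -0.2, 27.8]
opening: 0.272
grip_force: 59.9
```

Solid at about 31 N. Now the knocker goes back to the pad.

>>> send_rows:
  series: "0 0 -0.004 0 1;0 0 -0.016 0 1;0 0 -0.03 0 1;0.002 -0.02 0 0 1;0.0027 -0.033 0 0 1;0.0027 -0.033 0 0 1;0.0027 -0.033 0 0 1;0.0027 -0.033 0 0 1;0.0027 -0.033 0 0 1;0.0027 -0.033 0 0 1;0.0027 -0.033 0 0 1;0.002 -0.03 0 0 1;0.001 -0.015 0 0 1;0 0 0 0 1;0 0 0.02 0 1;0 0 0.04 0 1;0 0 0.04 0 1;0 0 0.035 0 1;0 0 0.02 0 1;0 0 0 0 1"

```text
time_s: 24.8
position: [511.8, -289.4, 56.4]
ee_rot: [[-1.0, -0.002, -0.004], [-0.002, 1.0, 0.002], [0.004, 0.002, -1.0]]
contact_force: [0.3, 1.0, -3.4]
opening: 0.272
grip_force: 59.2
```

Run:
```python
from h import *
o=readout.get_obs(); print(o['time_s'],o['position'],o['contact_force'],o['opening'])
```

```text
24.8 [ 511.77416134 -289.44201102   56.43216894] [ 0.25394226  1.02789603 -3.35136271] 0.27185884451285786
```

Need another 10.7 mm or so.

>>> send_rows:
  series: "0 0 0.005 0 1;0 0 0.003 0 1;0 0 0.001 0 1;0 0 0.001 0 1;0 0 0 0 1"

```text
time_s: 25.42
position: [513.3, -291.6, 48.3]
ee_rot: [[-1.0, -0.0, 0.0], [-0.0, 1.0, -0.0], [-0.0, -0.0, -1.0]]
contact_force: [0.6, -0.5, -3.9]
opening: 0.273
grip_force: 59.2
```

>>> send_rows:
  series: "0 0 0.0006 0 1;0 0 0 0 1"

```text
time_s: 25.68
position: [513.2, -291.5, 47.6]
ee_rot: [[-1.0, -0.0, -0.0], [-0.0, 1.0, 0.0], [0.0, 0.0, -1.0]]
contact_force: [0.1, -0.1, -2.5]
opening: 0.271
grip_force: 59.2
```

>>> send_rows:
  series: "0 0 0.001 0 1;0 0 0.0006 0 1;0 0 0 0 1"

```text
time_s: 26.05
position: [513.2, -291.5, 45.9]
ee_rot: [[-1.0, -0.0, -0.0], [-0.0, 1.0, 0.0], [0.0, 0.0, -1.0]]
contact_force: [-0.1, -0.5, -2.6]
opening: 0.274
grip_force: 59.2
```

>>> send_rows:
  series: "0 0 0.0005 0 1;0 0 0 0 1"

```text
time_s: 26.3
position: [513.3, -291.5, 45.7]
ee_rot: [[-1.0, -0.0, 0.0], [-0.0, 1.0, -0.0], [-0.0, -0.0, -1.0]]
contact_force: [-1.6, 0.5, 0.1]
opening: 0.272
grip_force: 59.4
```

Contact with the pad. Release, rise and check.

>>> send_rows:
  series: "0 0 0.0003 0 1;0 0 0 0 0;0 0 0 0 0;0 0 0 0 0;0 0 0 0 0;0 0 0 0 0;0 0 0 0 0;0 0 -0.01 0 0;0 0 -0.03 0 0;0 0 -0.04 0 0;0 0 -0.05 0 0;0 0 -0.04 0 0;0 0 0 0 0;0 0 0 0 0"

```text
time_s: 28.05
position: [513.1, -291.4, 215.3]
ee_rot: [[-1.0, -0.0, 0.0], [-0.0, 1.0, -0.0], [-0.0, -0.0, -1.0]]
contact_force: [-0.7, 0.3, -0.9]
opening: 0.998
grip_force: 0.0
```

Run:
```python
from h import *
W,w=snap('wrist','w6.png'); S,s=snap('scene','s6.png'); 
print(proj(S,(537,4.5,78+46)),proj(S,(537,4.5,70)))
a=cv2.resize(w[100:400,150:500],(400,343)); b=cv2.resize(s[110:250,200:360],(400,350),interpolation=2)[:343]
cv2.imwrite('pics/c6.png',np.hstack([a,b])[:,:,::-1])
```

```text
(np.float64(291.08883475909437), np.float64(206.9812099931744)) (np.float64(292.3751146451192), np.float64(219.5601147962582))
```

View pics/c6.png

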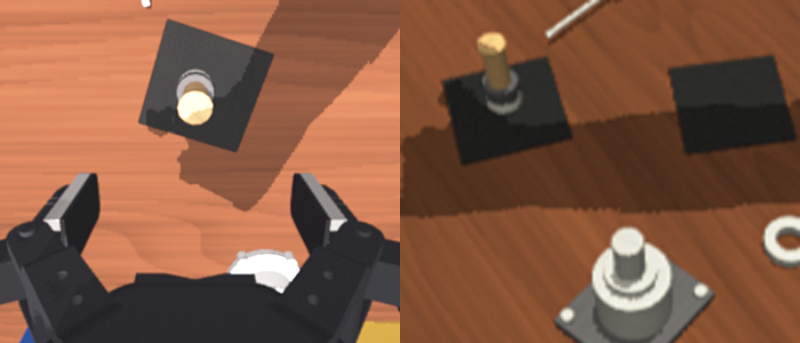

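The knocker stands upright on its pad, the mandrel is down and upright in the spindle, and the arm is clear of both. Handing in.

```bash
python3 -c "
from rig import r
print(r.close_job())"
```

```text
the job is handed in; nothing more can be done
None
```

The job is handed in (no verdict came back): the mandrel is locked on the depth stop after three taps (about 31 N at most, by the wrist reading), the knocker stands upright on its pad, and the stub mandrel was not touched.

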